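# Clear the compartment box and hold its lid open at 60 degrees

## Task

A colleague needs both hands for the small parts in the compartment box. Take the spool of desoldering braid off the closed lid and put it flat in the empty steel bowl, then raise the lid by its steel pull to 60 degrees from closed and keep holding it there: the lid falls shut by itself, so finish while still holding it. Leave the other things on the desk where they are.

Things in the scene. Friction and masses are not known exactly. Their poses are not given: they have to be found in the camera images.
- spool_center (a point): centre (half-way up) of the braid spool, a flat flanged disc 51 mm across and 10 mm high, loose, lying flat on the closed lid at the start, with a short tail of braid hanging from its edge. z is the spool's axis
- steel_bowl: empty round spun-steel bowl, loose, 155 mm across the rim, 32 mm high, flat inner floor about 110 mm across and 2 mm above the desk; origin at the centre of its underside
- organiser: compartment box with black base and clear hinged lid, 166 x 139 mm, closed lid's flat top 35 mm above the desk, fixed to the desk. Origin at the centre of its underside; x points from the front (the side with the pull) to the hinge side, z up
- lid_hinge (a point): mid-point of the lid's hinge axis, 84 mm behind the box's centre and 24 mm above the desk; y of the box is the hinge axis
- organiser_lid (a joint): opening angle of the lid (rad): 0 closed and level, grows as the front edge rises, stops at 1.75 (past upright). Light (under 1 N lifts it at the pull), slightly damped, no spring, falls shut when let go below upright
- pull_grip (a point): centre of the round cross-bar of the steel pull on the lid's front edge, moves with the lid. Bar 10 mm thick, 64 mm long, parallel to the hinge, on two 10 mm arms in the lid's plane (54 mm clear between them, 32 mm between bar and box). 205 mm from the hinge axis and, closed, 4 mm above it (28 mm above the desk). The bar turns in a light grip: the gripper need not tilt. z: the lid's normal
- side_cutters: bystander: red-handled side cutters lying on the desk, 124 mm long, 14 mm high; origin at the centre of the underside
- marker_pen: bystander: marker pen lying on the desk, 127 mm long, 10 mm thick
- board_stack: bystander: stack of three circuit boards on spacers, 47 x 66 mm, 37 mm high; origin at the centre of the underside
- flux_jar: bystander: closed jar with an amber cap, 41 mm across, 50 mm high; origin at the centre of the underside
- solder_sucker: bystander: solder pump lying on the desk, 154 mm long, 22 mm high
- screw_dish: bystander: small steel dish with screws, 67 mm across, 13 mm high; origin at the centre of the underside
Things that resemble listed ones, but are neither listed nor needed, are in the scene too. Leave any blue look-alike of the part that bears spool_center alone. Leave any green look-alike of the steel_bowl alone.

How it is judged:
On the way:
1. the spool lies flat in the bowl, let go, with the lid still closed (horizontal distance between spool_center and steel_bowl below 0.045 m and height (world z) of spool_center below 0.025 m and angle between spool_center's own z axis and vertical below 0.35 rad and contact force between the fingers and braid_spool below 0.05 N and value of joint organiser_lid below 0.1 rad), for 0.2 s.
At the end, for the whole second after the job is handed in: The robot still holds the lid, at rest, between 54 and 66 degrees from closed (60 degrees give or take 6), with nothing else supporting it; the spool lies flat (within 20 degrees) on the floor of the steel bowl, its centre within 45 mm of the bowl's centre, and the bowl stands level (value of joint organiser_lid between 0.942 and 1.152 rad and velocity of joint organiser_lid between -0.1 and 0.1 rad/s and contact force between any of the fingers, the arm and organiser above 0.15 N and horizontal distance between spool_center and steel_bowl below 0.045 m and height (world z) of spool_center below 0.025 m and angle between spool_center's own z axis and vertical below 0.35 rad and angle between steel_bowl's own z axis and vertical below 0.1 rad); the arm keeps its last pose, push and grip.
It fails at once if the lid is raised while the spool still lies on it (value of joint organiser_lid above 0.15 rad and horizontal distance between spool_center and steel_bowl above 0.08 m).
It fails at once if another thing on the desk is shifted by more than 30 mm (distance of any of side_cutters, marker_pen, board_stack, flux_jar, solder_sucker, screw_dish from where it was at the start of the episode above 0.03 m).
It also fails if it takes over 51 s, if anything falls off the work surface, if the arm or the gripper's body presses on something with over 40 N, if the wrist force passes 120 N, or if a joint passes its speed limit or range.

## Robot

A 7-joint arm with a two-finger parallel gripper is mounted at the origin on a cart in front of the work surface, level with it; the furniture and walls round the work are solid. World frame = base frame: x ahead of the robot, y to its left, z up, the work surface at z = 0. Lengths are in m, angles in rad, forces in N, time in s.
With the tool pointing down it reaches from about 0.4 to 0.875 m from the base axis. Payload 19.3 kg.
Tool frame: the origin (TCP) lies midway between the tips of the shut fingers; the grasp point (between the pads) lies 19 mm behind it; z points along the fingers, y is the line along which they close (so a half turn about z gives the same grasp; the last joint's range is limited). The gripper opens to 85 mm and grips with 20 to 120 N. Pads are 22 mm wide; open, the fingers measure 114 mm over their backs; the gripper's body (76 mm by 85 mm) begins 54 mm behind the grasp point. The pads swing forward as they close: fully open they stand 13 mm farther back than shut.
Start: joints at [1.178, 0.521, -0.036, 1.599, 0.021, 1.021, -0.113], TCP at [0.198, -0.593, 0.231] pointing down, gripper open.
Joint ranges: [-2.91, 2.91], [-0.3, 2.13], [-1.5, 1.42], [0.17, 2.43], [-1.26, 4.41], [0.16, 1.93], [-2.52, 2.52]. Speed limits (rad/s): [1.89, 1.89, 2.39, 2.39, 3.01, 3.01, 3.01].

## Interface

Orientations are given as [roll, pitch, yaw] about the fixed x, y, z axes, in that order (R = Rz(yaw) Ry(pitch) Rx(roll)).
In Python, from workcell import * gives the robot as it stands. The module is installed in compiled form; this text tells all that it offers.
- The arm moves only by the tool play_rows, never from a script. Its argument "deltas" is a list of rows, each a list of 7 numbers: the shift along the tool's x, y, z in units of 500 mm (1.0 is 500 mm), then the turn, a rotation vector about the tool's x, y, z in units of 120 degrees (1.0 is 120 degrees), then the closure, from 0 (fully open) to 1 (shut). A call has 1 to 10 rows; each row is the pose to reach, as a shift and turn from the pose commanded when the call began, along the tool's axes at that moment; what a row does not reach only later rows make up. A row lasts 1/10 s, in which the tool goes at most 50 mm and 8.59 degrees, less where a joint would pass 70% of its speed; a pose out of reach is approached as far as the arm can. A call with a number of a shift or a turn outside -1 to 1 is refused whole. A call with a gripper value outside its range is refused whole. The fingers move at their own pace and stop on an object; "newtons" is the grip in N (left out, the last holds). Time passes only in rows, so rows that repeat a pose let the fingers close. It gives the time, the measured TCP pose, the force, the opening and the grip force at its end, in the units of the state.
- observe(): the state, without advancing time (a new reading comes with each control period).
- grab_frame(name): name is "scene" or "top" or "wrist"; returns the picture (400x640x3 uint8, red, green, blue); there is no depth.
- get_calibration(name): a dict with "fovy" (degrees; the focal length in pixels is half the picture's height over the tangent of half this angle, whatever the lens; pixels are square), "cx", "cy" (the principal point, pixels), "xyz" and "rotation" of the camera in the world. Camera axes: x right, y down, z forward; pixel columns grow to the right and rows downward; lengths in m; the calibration is good to about 2 mm. A picture is of the moment at which its call begins: read the wrist's pose just before it. get_calibration takes no time and is no camera call; for the wrist camera it gives the pose at the moment of the call.
- job_done(): hands the job in; it is judged then, once.
The state is a dict: "clock": time; "qpos": joint angles; "qd": joint speeds; "joint_efforts": joint torques, N m; "position": TCP position; "tool_rot": TCP orientation; "force": force on the tool from outside, world axes, zero at the start; "moment": the same for the moment, N m; "grip_width": finger opening in m; "finger_force": force on a finger pad.
Only numpy, scipy, OpenCV 4.12 (cv2) and the standard library are available. Lean on these libraries where they do the work, as an engineer would, in place of code of your own. Each camera call takes 0.05 s, during which the arm holds its last target. There are 200 camera calls.

## Working session

There is one attempt and no reset: what is moved stays moved. The work goes in short steps, Python scripts to look and compute and a tool call to move; the robot and the scene stay as the last step left them, time stands still between calls to the robot, and variables do not carry over. Pictures are saved under pics/ and viewed, at most 11 in all, crops included, and the job is handed in when it is done.

Besides the shell and the picture viewer there is one more tool, called after "Emit:" in YAML: its name, and indented under it one key for each argument. play_rows: Moves the arm, as the interface text tells. Its arguments: {"type":"object","properties":{"deltas":{"type":"array"},"newtons":{"type":"number"}},"required":["deltas"]}

```bash
mkdir -p pics; python3 - <<'E'
from workcell import *
import cv2
for n in ("top","scene"):
    cv2.imwrite(f"pics/{n}0.png",grab_frame(n)[:,:,::-1]); print(n,get_calibration(n))
o=observe();print(o)
E
```

```text
top {'fovy': 53.752120461937885, 'cx': 318.9088988429817, 'cy': 197.90293537716175, 'xyz': array([0.50794019, 0.15418273, 1.07086196]), 'rotation': array([-3.05554643, -0.02320229, -1.58548153])}
scene {'fovy': 45.55614133140145, 'cx': 313.2967532761581, 'cy': 196.34291056562816, 'xyz': array([-0.11374929,  0.82860216,  1.01858314]), 'rotation': array([-2.34177658,  0.01301532, -2.37800729])}
{'clock': 0.1, 'qpos': array([ 1.17774994,  0.52194671, -0.03634619,  1.59992459,  0.02119976,
        1.02109641, -0.11279302]), 'qd': array([-1.05728730e-03, -3.81731006e-04,  9.03828216e-04,  1.00978484e-04,
        1.10167126e-03, -6.59743237e-05,  1.36138507e-03]), 'joint_efforts': array([ 4.74913133e-03, -9.28480768e+01,  1.98489815e+00, -3.70534015e+01,
        1.81513606e-02,  5.38865133e-03,  4.27364239e-05]), 'position': array([ 0.19817992, -0.59244342,  0.23079732]), 'tool_rot': array([-3.14060422e+00,  5.88625950e-05,  3.22858080e-01]), 'force': array([ 0.21737286, -0.78429099,  0.28185662]), 'moment': array([-0.00639563, -0.00174277, -0.00653692]), 'finger_force': 0.0, 'grip_width': 0.08550853075925091}
```

View pics/top0.png

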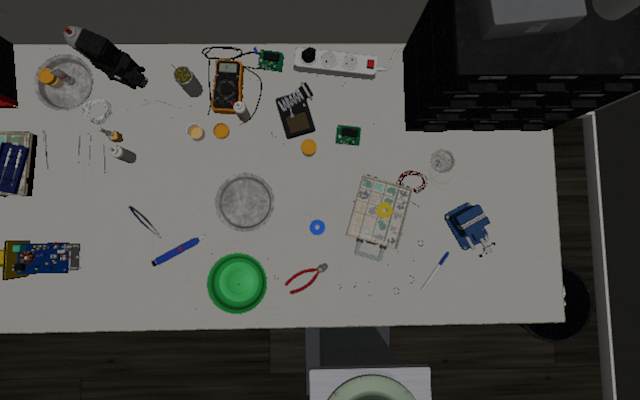

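View pics/scene0.png

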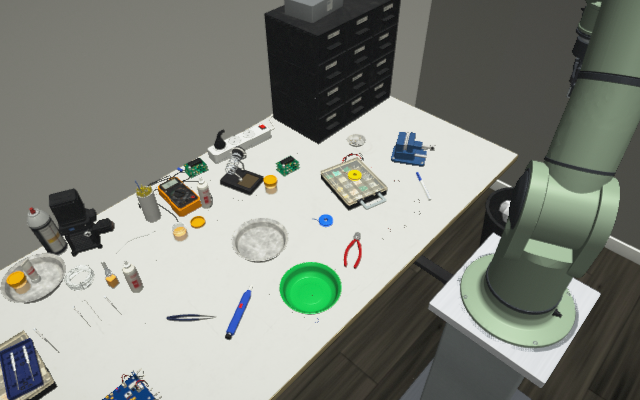

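Candidates in the top view: the yellow disc at (384,210) lies on the lid, so it is the spool; the blue disc at (317,227) is the look-alike. The empty steel bowl is at (245,202). The green bowl (237,282) and the filled steel tray (65,82) don't fit. I'll confirm in an enlarged crop and measure.

```bash
cat > h.py <<'E'
import numpy as np, cv2
from scipy.spatial.transform import Rotation as R
from workcell import *
def ray(c,u,v,z):
    f=200/np.tan(np.radians(c["fovy"])/2)
    d=R.from_euler("xyz",c["rotation"]).as_matrix()@np.array([(u-c["cx"])/f,(v-c["cy"])/f,1])
    return c["xyz"]+d*(z-c["xyz"][2])/d[2]
def blobs(mask,amin=40):
    n,l,s,c=cv2.connectedComponentsWithStats(mask.astype(np.uint8))
    return [(c[i].round(1),s[i]) for i in range(1,n) if s[i][4]>amin]
E
python3 - <<'E'
from h import *
im=cv2.imread("pics/top0.png"); c=get_calibration("top")
h=cv2.cvtColor(im,cv2.COLOR_BGR2HSV)
m=(h[...,0]>22)&(h[...,0]<33)&(h[...,1]>150)&(h[...,2]>120)
for b in blobs(m): print("yellow",b, ray(c,*b[0],0.045).round(3))
for (u,v) in [(245,202)]: print("bowl",ray(c,u,v,0.03).round(4))
# bowl outer edges
for (u,v) in [(216,202),(274,202),(245,174),(245,231)]: print(ray(c,u,v,.032).round(3))
cr=im[160:270,205:425]; cv2.imwrite("pics/crop1.png",cv2.resize(cr,None,fx=3.6,fy=3.6,interpolation=cv2.INTER_CUBIC))
E
```

```text
yellow (array([384.2, 209.8]), array([377, 203,  16,  15, 169], dtype=int32)) [ 0.563 -0.041  0.045]
bowl [0.589  0.3236 0.03  ]
[0.59  0.399 0.032]
[0.588 0.247 0.032]
[0.663 0.323 0.032]
[0.513 0.323 0.032]
```

View pics/crop1.png

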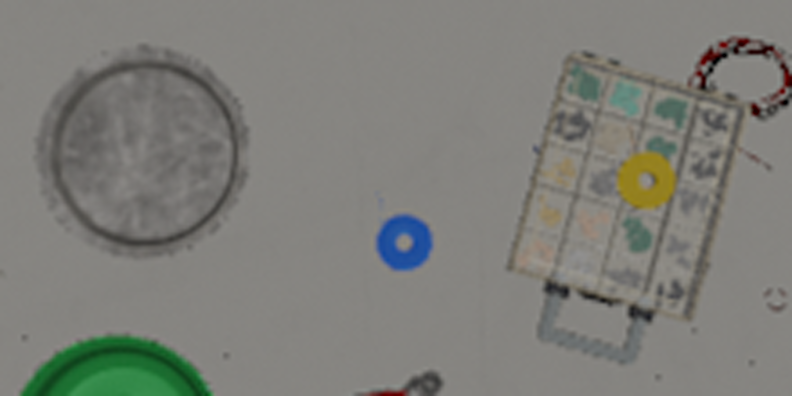

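The crop confirms it: the yellow spool is at crop (646,180) on the lid, the empty steel bowl at (145,152), the blue disc at (404,242) is off the lid, and the pull bar runs from (540,337) to (632,358).

```bash
python3 - <<'E'
from h import *
c=get_calibration("top")
P=lambda u,v,z: ray(c,205+u/3.6,160+v/3.6,z)
q=[P(570,55,.035),P(743,103,.035),P(692,318,.035),P(510,270,.035)]
for p in q: print(p.round(3))
q=np.array(q); cen=q.mean(0); fx=(q[0]+q[1]-q[2]-q[3])[:2]; fy=(q[0]+q[3]-q[1]-q[2])[:2]
print("centre",cen.round(4),"yaw",np.degrees([np.arctan2(fx[1],fx[0]),np.arctan2(-fy[0],fy[1])]),np.linalg.norm(fx)/2,np.linalg.norm(fy)/2)
y=np.arctan2(fx[1],fx[0])
print("bar from box",cen[:2]-0.121*np.array([np.cos(y),np.sin(y)]))
print("bar img",P(540,337,.03),P(632,358,.03),P(586,346,.03))
o=observe(); T=R.from_euler("xyz",o["tool_rot"]).as_matrix(); print(T.round(3))
print("to spool hover tool m",T.T@(np.array([.563,-.041,.2])-o["position"]))
print(get_calibration("wrist"))
E
```

```text
[0.656 0.01  0.035]
[ 0.619 -0.117  0.035]
[ 0.462 -0.074  0.035]
[0.499 0.058 0.035]
centre [ 0.5587 -0.031   0.035 ] yaw [-16.06415515 -15.92153707] 0.16337292738010312 0.13466178039877263
bar from box [0.44240488 0.00249953]
bar img [0.44960504 0.03622528 0.03      ] [ 0.43336855 -0.03059868  0.03      ] [0.44257022 0.0027897  0.03      ]
[[ 0.948  0.317 -0.   ]
 [ 0.317 -0.948  0.001]
 [-0.    -0.001 -1.   ]]
to spool hover tool m [ 0.52093356 -0.40717162  0.03116914]
{'fovy': 71.8766980680228, 'cx': 321.74420750040827, 'cy': 199.98576315874698, 'xyz': array([ 0.27008303, -0.56966512,  0.37348437]), 'rotation': array([ 2.84180362e+00,  1.09853330e-03, -1.24919619e+00])}
```

Emit:
play_rows:
  deltas:
    - [0.04, -0.03, 0, 0, 0, -0.03, 0]
    - [0.11, -0.085, 0, 0, 0, -0.08, 0]
    - [0.18, -0.14, 0, 0, 0, -0.14, 0]
    - [0.25, -0.195, 0, 0, 0, -0.2, 0]
    - [0.32, -0.25, 0, 0, 0, -0.26, 0]
    - [0.39, -0.305, 0, 0, 0, -0.32, 0]
    - [0.46, -0.36, 0, 0, 0, -0.38, 0]
    - [0.53, -0.415, 0, 0, 0, -0.44, 0]
    - [0.6, -0.47, 0, 0, 0, -0.463, 0]
    - [0.67, -0.525, 0, 0, 0, -0.463, 0]

```text
clock: 1.1
position: [0.4332, -0.236, 0.2313]
tool_rot: [-3.141, 0.0, 1.294]
force: [0.1, -0.9, 0.2]
grip_width: 0.0855
finger_force: 0.0
```

```bash
cat >> h.py <<'E'
def go(target,yaw=None):
    o=observe(); T=R.from_euler("xyz",o["tool_rot"])
    print("clock",o["clock"],"pos",o["position"].round(4),"rot",np.degrees(o["tool_rot"]).round(2),"w",o["grip_width"],"F",o["force"].round(1),o["finger_force"])
    print("shift units",(T.inv().apply(np.array(target)-o["position"])/.5).round(4))
    if yaw is not None:
        t=R.from_euler("xyz",[np.pi,0,np.radians(yaw)]); print("turn units",((T.inv()*t).as_rotvec(degrees=True)/120).round(4))
E
python3 -c "
from h import *
go([.563,-.041,.2],74)"
```

```text
clock 1.1 pos [ 0.4332 -0.236   0.2313] rot [-179.99    0.     74.15] w 0.08546145188047784 F [ 0.1 -0.9  0.2] 0.0
shift units [0.446  0.1432 0.0625]
turn units [-0.0001  0.      0.0013]
```

Emit:
play_rows:
  deltas:
    - [0.08, 0.03, 0.01, 0, 0, 0, 0]
    - [0.16, 0.05, 0.02, 0, 0, 0, 0]
    - [0.24, 0.08, 0.04, 0, 0, 0, 0]
    - [0.32, 0.1, 0.05, 0, 0, 0, 0]
    - [0.39, 0.125, 0.06, 0, 0, 0, 0]
    - [0.446, 0.143, 0.0625, 0, 0, 0, 0]
    - [0.446, 0.143, 0.0625, 0, 0, 0, 0]
    - [0.446, 0.143, 0.0625, 0, 0, 0, 0]

```text
clock: 1.9
position: [0.5625, -0.0424, 0.1996]
tool_rot: [-3.141, 0.0, 1.293]
force: [-0.7, -0.8, 1.0]
grip_width: 0.0854
finger_force: 0.0
```

```bash
python3 - <<'E'
from h import *
go([.563,-.041,.2],74)
c=get_calibration("wrist"); im=grab_frame("wrist")[:,:,::-1].copy()
h=cv2.cvtColor(im,cv2.COLOR_BGR2HSV)
m=(h[...,0]>20)&(h[...,0]<34)&(h[...,1]>140)&(h[...,2]>80)
for b in blobs(m): print(b, ray(c,*b[0],.045).round(4))
ct=max(cv2.findContours(m.astype(np.uint8),0,2)[0],key=cv2.contourArea); e=cv2.fitEllipse(ct); print(e,ray(c,*e[0],.045))
cv2.imwrite("pics/w1.png",im)
E
```

```text
clock 1.9 pos [ 0.5625 -0.0424  0.1996] rot [-1.7995e+02  1.0000e-02  7.4110e+01] w 0.08539221982587807 F [-0.7 -0.8  1. ] 0.0
shift units [ 0.003   0.0002 -0.0008]
turn units [-0.0004  0.0001  0.0009]
(array([323.7, 184. ]), array([307, 167,  35,  35, 866], dtype=int32)) [ 0.5653 -0.042   0.045 ]
((323.6595764160156, 184.00498962402344), (34.12466049194336, 34.53535079956055), 163.04991149902344) [ 0.5652668  -0.04195578  0.045     ]
```

View pics/w1.png

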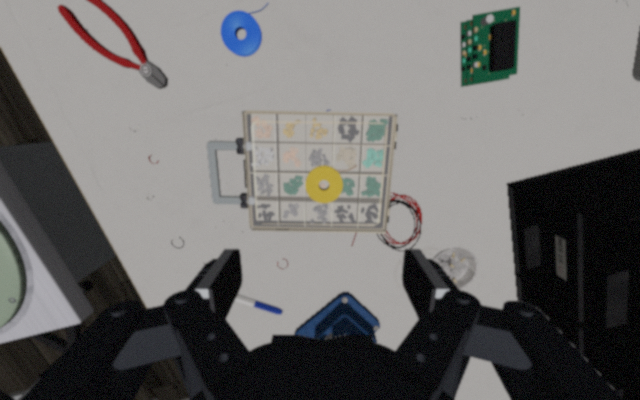

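Emit:
play_rows:
  deltas:
    - [0.002, 0.002, 0.04, 0, 0, 0, 0]
    - [0.002, 0.003, 0.1, 0, 0, 0, 0]
    - [0.002, 0.003, 0.16, 0, 0, 0, 0]
    - [0.002, 0.003, 0.21, 0, 0, 0, 0]
    - [0.002, 0.003, 0.24, 0, 0, 0, 0]
    - [0.002, 0.003, 0.26, 0, 0, 0, 0]
    - [0.002, 0.003, 0.26, 0, 0, 0, 0]
    - [0.002, 0.003, 0.26, 0, 0, 0, 0]

```text
clock: 2.75
position: [0.5648, -0.0424, 0.0709]
tool_rot: [3.141, -0.0, 1.292]
force: [-0.6, -0.6, -0.5]
grip_width: 0.0854
finger_force: 0.0
```

```bash
python3 - <<'E'
from h import *
c=get_calibration("wrist"); im=grab_frame("wrist")[:,:,::-1].copy()
go([.564,-.0417,.035],74)
h=cv2.cvtColor(im,cv2.COLOR_BGR2HSV)
m=(h[...,0]>20)&(h[...,0]<34)&(h[...,1]>140)&(h[...,2]>80)
for b in blobs(m): print(b, ray(c,*b[0],.045).round(4))
cv2.imwrite("pics/w2.png",im)
E
```

```text
clock 2.8 pos [ 0.565  -0.0423  0.071 ] rot [ 1.7992e+02 -2.0000e-02  7.4040e+01] w 0.08524678461115934 F [-0.2  0.4 -0.1] 0.0
shift units [ 0.0007 -0.0023  0.0721]
turn units [ 0.0006 -0.0001  0.0003]
(array([321.3, 229.8]), array([ 292,  200,   60,   60, 2625], dtype=int32)) [ 0.5656 -0.0407  0.045 ]
```

View pics/w2.png

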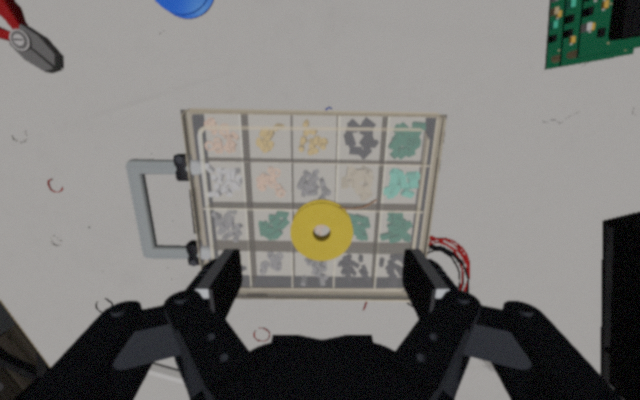

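Emit:
play_rows:
  deltas:
    - [0.002, 0, 0.03, 0, 0, 0, 0]
    - [0.002, 0, 0.055, 0, 0, 0, 0]
    - [0.002, 0, 0.07, 0, 0, 0, 0.1]
    - [0.002, 0, 0.074, 0, 0, 0, 0.15]
    - [0.002, 0, 0.074, 0, 0, 0, 0.2]
    - [0.002, 0, 0.074, 0, 0, 0, 0.2]
  newtons: 20

```text
clock: 3.4
position: [0.5648, -0.0412, 0.0333]
tool_rot: [3.141, -0.0, 1.293]
force: [0.6, -0.3, 0.6]
grip_width: 0.0682
finger_force: 0.0
```

```bash
python3 - <<'E'
from h import *
im=grab_frame("wrist")[:,:,::-1].copy()
go([.565,-.041,.033],74)
cv2.imwrite("pics/w3.png",cv2.resize(im[160:340,160:480],None,fx=2.5,fy=2.5))
E
```

```text
clock 3.45 pos [ 0.5649 -0.0412  0.0334] rot [ 1.7997e+02 -1.0000e-02  7.4050e+01] w 0.06838413904211896 F [0.4 0.9 0.7] 0.0
shift units [0.0005 0.     0.0008]
turn units [ 0.0002 -0.0001  0.0004]
```

View pics/w3.png

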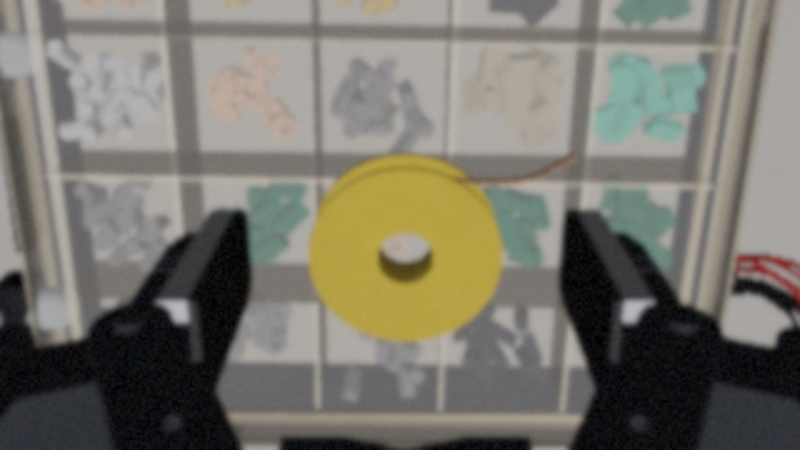

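Emit:
play_rows:
  deltas:
    - [0, 0, 0.003, 0, 0, 0, 0.3]
    - [0, 0, 0.004, 0, 0, 0, 0.35]
    - [0, 0, 0.004, 0, 0, 0, 0.4]
    - [0, 0, 0.004, 0, 0, 0, 0.5]
    - [0, 0, 0.004, 0, 0, 0, 0.5]
    - [0, 0, 0.004, 0, 0, 0, 0.5]
  newtons: 25

```text
clock: 4.05
position: [0.566, -0.0412, 0.0325]
tool_rot: [3.139, -0.001, 1.292]
force: [-1.3, -0.8, 23.6]
grip_width: 0.0429
finger_force: 11.7
```

Emit:
play_rows:
  deltas:
    - [0, 0, -0.003, 0, 0, 0, 0.6]
    - [0, 0, -0.005, 0, 0, 0, 0.65]
    - [0, 0, -0.005, 0, 0, 0, 0.65]
    - [0, 0, -0.005, 0, 0, 0, 0.65]
  newtons: 30

```text
clock: 4.45
position: [0.5646, -0.0413, 0.0334]
tool_rot: [-3.141, 0.0, 1.292]
force: [0.6, 0.2, -0.9]
grip_width: 0.0397
finger_force: 30.2
```

Emit:
play_rows:
  deltas:
    - [0, 0, -0.01, 0, 0, 0, 0.7]
    - [0, 0, -0.03, 0, 0, 0, 0.7]
    - [0, 0, -0.06, 0, 0, 0, 0.7]
    - [0, 0, -0.1, 0, 0, 0, 0.7]
    - [0, 0, -0.15, 0, 0, 0, 0.7]
    - [0, 0, -0.19, 0, 0, 0, 0.7]
    - [0, 0, -0.2, 0, 0, 0, 0.7]
    - [0, 0, -0.2, 0, 0, 0, 0.7]

```text
clock: 5.25
position: [0.5652, -0.0414, 0.1349]
tool_rot: [3.14, -0.0, 1.292]
force: [-0.5, -0.1, -0.8]
grip_width: 0.0399
finger_force: 30.3
```

```bash
python3 - <<'E'
from h import *
im=grab_frame("wrist")[:,:,::-1].copy()
go([.589,.3236,.13],74)
go([.589,.3236,.13],100)
cv2.imwrite("pics/w4.png",im)
E
```

```text
clock 5.3 pos [ 0.5647 -0.0414  0.1339] rot [179.97   0.    74.05] w 0.04015494860360777 F [ 0.3  0.8 -0.2] 30.28585405438207
shift units [ 0.7152 -0.1539  0.0077]
turn units [0.0003 0.     0.0004]
clock 5.3 pos [ 0.5647 -0.0414  0.1339] rot [179.97   0.    74.05] w 0.04015494860360777 F [ 0.3  0.8 -0.2] 30.28585405438207
shift units [ 0.7152 -0.1539  0.0077]
turn units [ 3.000e-04  1.000e-04 -2.163e-01]
```

View pics/w4.png

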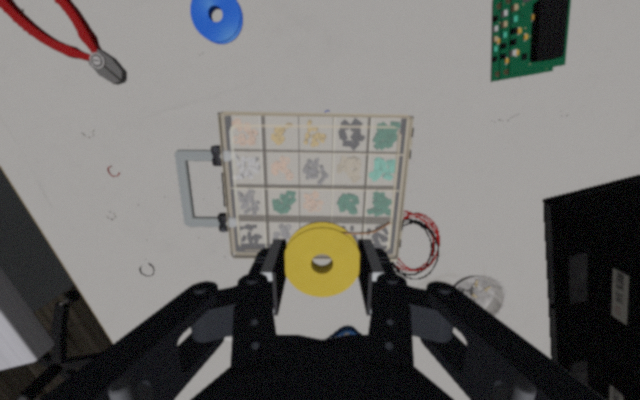

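Emit:
play_rows:
  deltas:
    - [0.05, -0.01, 0, 0, 0, 0, 0.7]
    - [0.13, -0.03, 0, 0, 0, 0, 0.7]
    - [0.22, -0.05, 0, 0, 0, 0, 0.7]
    - [0.31, -0.07, 0, 0, 0, 0, 0.7]
    - [0.4, -0.09, 0, 0, 0, 0, 0.7]
    - [0.49, -0.11, 0, 0, 0, 0, 0.7]
    - [0.58, -0.125, 0, 0, 0, 0, 0.7]
    - [0.66, -0.14, 0.01, 0, 0, 0, 0.7]
    - [0.7, -0.15, 0.02, 0, 0, 0, 0.7]
    - [0.715, -0.154, 0.03, 0, 0, 0, 0.7]

```text
clock: 6.3
position: [0.5875, 0.3263, 0.117]
tool_rot: [-3.14, 0.0, 1.296]
force: [-0.3, -0.5, -0.6]
grip_width: 0.04
finger_force: 30.3
```

```bash
python3 - <<'E'
from h import *
go([.589,.3236,.004],74)
im=grab_frame("wrist")[:,:,::-1].copy()
cv2.imwrite("pics/w5.png",im)
E
```

```text
clock 6.3 pos [0.5875 0.3263 0.117 ] rot [-1.7989e+02  2.0000e-02  7.4230e+01] w 0.04002458904258903 F [-0.3 -0.5 -0.6] 30.298439415637404
shift units [-0.0044  0.0048  0.226 ]
turn units [-0.0009  0.0001  0.0019]
```

View pics/w5.png

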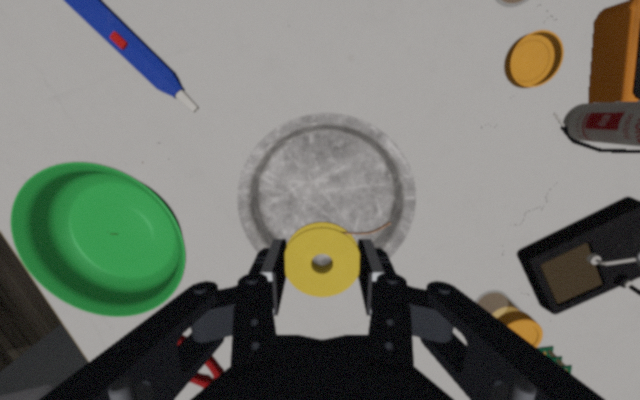

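Emit:
play_rows:
  deltas:
    - [-0.002, 0.003, 0.03, 0, 0, 0, 0.7]
    - [-0.004, 0.005, 0.08, 0, 0, 0, 0.7]
    - [-0.004, 0.005, 0.13, 0, 0, 0, 0.7]
    - [-0.004, 0.005, 0.17, 0, 0, 0, 0.7]
    - [-0.004, 0.005, 0.2, 0, 0, 0, 0.7]
    - [-0.004, 0.005, 0.215, 0, 0, 0, 0.7]
    - [-0.004, 0.005, 0.222, 0, 0, 0, 0.7]
    - [-0.004, 0.005, 0.226, 0, 0, 0, 0.7]
    - [-0.004, 0.005, 0.226, 0, 0, 0, 0.7]

```text
clock: 7.25
position: [0.591, 0.3211, 0.006]
tool_rot: [3.141, -0.001, 1.292]
force: [0.8, 0.3, -1.2]
grip_width: 0.0401
finger_force: 30.3
```

Emit:
play_rows:
  deltas:
    - [0, 0, 0.003, 0, 0, 0, 0.7]
    - [0, 0, 0.004, 0, 0, 0, 0.7]
    - [0, 0, 0.004, 0, 0, 0, 0.45]
    - [0, 0, 0.004, 0, 0, 0, 0.38]
    - [0, 0, 0.004, 0, 0, 0, 0.36]
    - [0, 0, 0.0, 0, 0, 0, 0.36]
    - [0, 0, -0.01, 0, 0, 0, 0.36]

```text
clock: 7.95
position: [0.5905, 0.321, 0.0105]
tool_rot: [-3.141, 0.0, 1.292]
force: [-0.2, -0.3, -0.3]
grip_width: 0.0547
finger_force: 0.0
```

Released. I'll rise, then check the placement.

Emit:
play_rows:
  deltas:
    - [0, 0, -0.03, 0, 0, 0, 0.36]
    - [0, 0, -0.08, 0, 0, 0, 0.36]
    - [0, 0, -0.15, 0, 0, 0, 0.36]
    - [0, 0, -0.22, 0, 0, 0, 0.36]
    - [0, 0, -0.26, 0, 0, 0, 0.36]
    - [0, 0, -0.26, 0, 0, 0, 0.36]

```text
clock: 8.55
position: [0.5921, 0.322, 0.1452]
tool_rot: [3.138, -0.004, 1.292]
force: [0.4, 0.5, -0.1]
grip_width: 0.0546
finger_force: 0.0
```

```bash
python3 - <<'E'
from h import *
go([.4425,.0027,.14],74)
im=grab_frame("wrist")[:,:,::-1].copy(); c=get_calibration("wrist")
h=cv2.cvtColor(im,cv2.COLOR_BGR2HSV)
m=(h[...,0]>20)&(h[...,0]<34)&(h[...,1]>140)&(h[...,2]>80)
for b in blobs(m,300): print(b, ray(c,*b[0],.012).round(4))
cv2.imwrite("pics/w6.png",cv2.resize(im[100:340,160:480],None,fx=2,fy=2))
E
```

```text
clock 8.55 pos [0.5921 0.322  0.1452] rot [179.78  -0.24  74.04] w 0.05463891735492753 F [ 0.4  0.5 -0.1] 0.0
shift units [-0.6962 -0.1122  0.0071]
turn units [ 0.0019 -0.002   0.0003]
(array([320.1, 192.5]), array([ 302,  174,   38,   38, 1005], dtype=int32)) [0.5902 0.32   0.012 ]
```

View pics/w6.png

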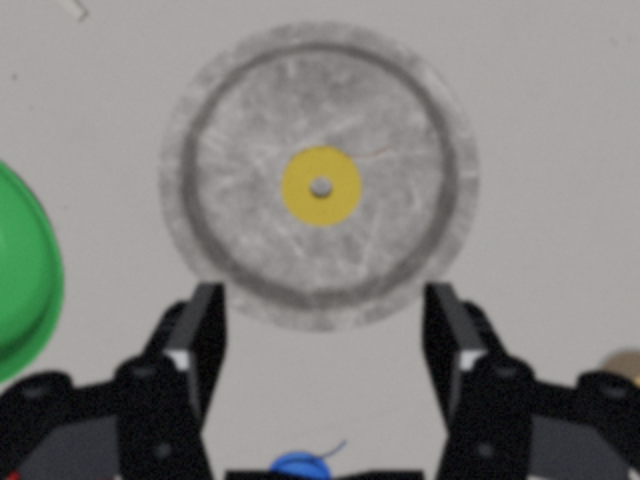

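Emit:
play_rows:
  deltas:
    - [-0.05, -0.01, 0, 0, 0, 0, 0.65]
    - [-0.13, -0.02, 0, 0, 0, 0, 0.65]
    - [-0.22, -0.035, 0, 0, 0, 0, 0.65]
    - [-0.31, -0.05, 0, 0, 0, 0, 0.65]
    - [-0.4, -0.065, 0, 0, 0, 0, 0.65]
    - [-0.49, -0.08, 0, 0, 0, 0, 0.65]
    - [-0.57, -0.092, 0, 0, 0, 0, 0.65]
    - [-0.64, -0.103, 0, 0, 0, 0, 0.65]
    - [-0.68, -0.11, 0, 0, 0, 0, 0.65]
    - [-0.696, -0.112, 0.007, 0, 0, 0, 0.65]

```text
clock: 9.6
position: [0.4403, -0.0001, 0.1371]
tool_rot: [-3.141, 0.001, 1.29]
force: [0.6, -0.7, -0.8]
grip_width: 0.0298
finger_force: 0.0
```

Emit:
play_rows:
  deltas:
    - [0, 0, 0.02, 0, 0, 0, 0.65]
    - [0, 0, 0.06, 0, 0, 0, 0.65]
    - [0, 0, 0.08, 0, 0, 0, 0.65]
    - [0, 0, 0.08, 0, 0, 0, 0.65]

```text
clock: 10.0
position: [0.4407, 0.0029, 0.0955]
tool_rot: [-3.139, 0.0, 1.294]
force: [-0.8, 0.2, 0.7]
grip_width: 0.0301
finger_force: 0.0
```

```bash
python3 - <<'E'
from h import *
go([.4425,.0027,.013],74)
im=grab_frame("wrist")[:,:,::-1].copy(); c=get_calibration("wrist")
print(c)
cv2.imwrite("pics/w7.png",im)
E
```

```text
clock 10.0 pos [0.4407 0.0029 0.0955] rot [-1.7984e+02  2.0000e-02  7.4150e+01] w 0.030055030646732084 F [-0.8  0.2  0.7] 0.0
shift units [0.0006 0.0041 0.1651]
turn units [-0.0013  0.0002  0.0013]
{'fovy': 71.8766980680228, 'cx': 321.74420750040827, 'cy': 199.98576315874698, 'xyz': array([0.46225624, 0.07431216, 0.23907281]), 'rotation': array([ 2.84172834e+00,  1.55382747e-03, -2.77984335e-01])}
```

View pics/w7.png

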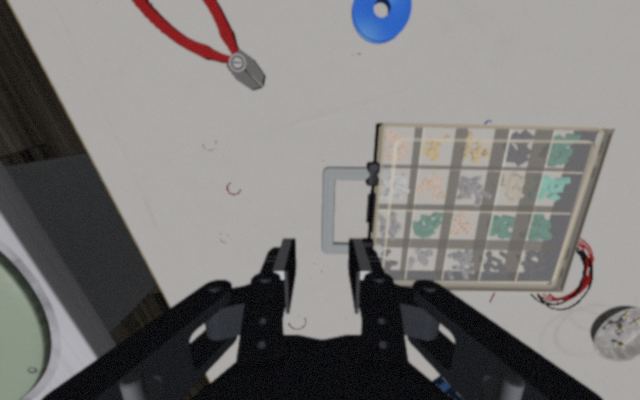

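The bar runs along column 328, from row 168 to row 253, with its centre at about (328,211). The fingers line up around it.

```bash
python3 - <<'E'
from h import *
c=get_calibration("wrist")
for v in (168,211,253): print(ray(c,328,v,.031).round(4))
p=ray(c,328,211,.031); go([p[0],p[1],.015],74)
E
```

```text
[0.4559 0.0358 0.031 ]
[0.4466 0.0023 0.031 ]
[ 0.4366 -0.0337  0.031 ]
clock 10.05 pos [0.441  0.0028 0.0964] rot [-1.799e+02  1.000e-02  7.414e+01] w 0.03021400889894613 F [-0.1  0.2  0.9] 0.0
shift units [0.0021 0.0112 0.1628]
turn units [-0.0008  0.0001  0.0012]
```

Emit:
play_rows:
  deltas:
    - [0.001, 0.009, 0.02, 0, 0, 0, 0.65]
    - [0.001, 0.009, 0.06, 0, 0, 0, 0.65]
    - [0.001, 0.009, 0.1, 0, 0, 0, 0.65]
    - [0.001, 0.009, 0.135, 0, 0, 0, 0.65]
    - [0.001, 0.009, 0.155, 0, 0, 0, 0.65]
    - [0.001, 0.009, 0.163, 0, 0, 0, 0.65]
    - [0.001, 0.009, 0.163, 0, 0, 0, 0.75]
    - [0.001, 0.009, 0.163, 0, 0, 0, 0.85]
    - [0.001, 0.009, 0.163, 0, 0, 0, 0.92]
    - [0.001, 0.009, 0.163, 0, 0, 0, 0.95]
  newtons: 20

```text
clock: 11.05
position: [0.4452, 0.0013, 0.0161]
tool_rot: [-3.141, 0.0, 1.293]
force: [-5.3, 4.7, 3.7]
grip_width: 0.009
finger_force: 21.1
```

```bash
python3 - <<'E'
from h import *
o=observe(); g=o["position"]; go(g,74)
T=R.from_euler("xyz",o["tool_rot"])
b=np.array([np.cos(np.radians(-16)),np.sin(np.radians(-16)),0]); th0=np.arctan2(4,205); r=np.hypot(.205,.004)
for a in np.arange(0,61,3):
    t=np.radians(a)+th0
    d=b*r*(np.cos(th0)-np.cos(t))+np.array([0,0,r*(np.sin(t)-np.sin(th0))])
    print(a,(T.inv().apply(d)/.5).round(3))
E
```

```text
clock 11.05 pos [0.4452 0.0013 0.0161] rot [-179.97    0.     74.06] w 0.008973800290064124 F [-5.3  4.7  3.7] 21.082606315612793
shift units [0. 0. 0.]
turn units [-0.0003  0.      0.0005]
0 [0. 0. 0.]
3 [-0.     0.001 -0.021]
6 [-0.     0.003 -0.043]
9 [-0.     0.006 -0.064]
12 [-0.     0.011 -0.085]
15 [-0.     0.016 -0.106]
18 [-0.     0.022 -0.126]
21 [-0.     0.03  -0.146]
24 [-0.     0.039 -0.166]
27 [-0.     0.048 -0.185]
30 [-0.     0.059 -0.204]
33 [-0.     0.07  -0.222]
36 [-0.     0.083 -0.24 ]
39 [-0.     0.096 -0.256]
42 [-0.     0.111 -0.272]
45 [-0.     0.126 -0.288]
48 [-0.     0.141 -0.302]
51 [-0.     0.158 -0.316]
54 [-0.     0.175 -0.328]
57 [-0.     0.193 -0.34 ]
60 [-0.     0.212 -0.351]
```

Emit:
play_rows:
  deltas:
    - [0, 0, -0.008, 0, 0, 0, 0.95]
    - [0, 0.001, -0.021, 0, 0, 0, 0.95]
    - [0, 0.003, -0.043, 0, 0, 0, 0.95]
    - [0, 0.006, -0.064, 0, 0, 0, 0.95]
    - [0, 0.011, -0.085, 0, 0, 0, 0.95]
    - [0, 0.016, -0.106, 0, 0, 0, 0.95]
    - [0, 0.022, -0.126, 0, 0, 0, 0.95]
    - [0, 0.03, -0.146, 0, 0, 0, 0.95]
    - [0, 0.039, -0.166, 0, 0, 0, 0.95]
    - [0, 0.039, -0.166, 0, 0, 0, 0.95]

```text
clock: 12.05
position: [0.4632, -0.0042, 0.0999]
tool_rot: [-3.14, 0.001, 1.292]
force: [-12.2, 6.1, 5.0]
grip_width: 0.0091
finger_force: 20.7
```

Emit:
play_rows:
  deltas:
    - [0, 0.004, -0.019, 0, 0, 0, 0.95]
    - [0, 0.015, -0.038, 0, 0, 0, 0.95]
    - [0, 0.026, -0.056, 0, 0, 0, 0.95]
    - [0, 0.039, -0.074, 0, 0, 0, 0.95]
    - [0, 0.052, -0.09, 0, 0, 0, 0.95]
    - [0, 0.067, -0.106, 0, 0, 0, 0.95]
    - [0, 0.082, -0.122, 0, 0, 0, 0.95]
    - [0, 0.097, -0.136, 0, 0, 0, 0.95]
    - [0, 0.097, -0.136, 0, 0, 0, 0.95]

```text
clock: 12.95
position: [0.5109, -0.0181, 0.1676]
tool_rot: [-3.14, 0.001, 1.292]
force: [-10.8, -2.7, 9.5]
grip_width: 0.0091
finger_force: 21.2
```

Emit:
play_rows:
  deltas:
    - [0, 0.014, -0.016, 0, 0, 0, 0.95]
    - [0, 0.031, -0.029, 0, 0, 0, 0.95]
    - [0, 0.049, -0.041, 0, 0, 0, 0.95]
    - [0, 0.067, -0.052, 0, 0, 0, 0.95]
    - [0, 0.068, -0.052, 0, 0, 0, 0.95]
    - [0, 0.068, -0.052, 0, 0, 0, 0.95]

```text
clock: 13.55
position: [0.5437, -0.0278, 0.1932]
tool_rot: [-3.141, 0.001, 1.292]
force: [-5.6, -5.6, 6.1]
grip_width: 0.0087
finger_force: 21.0
```

```bash
python3 - <<'E'
from h import *
b=np.array([np.cos(np.radians(-16)),np.sin(np.radians(-16)),0])
im=grab_frame("scene")[:,:,::-1]; c=get_calibration("scene")
o=observe(); go(o["position"],74)
d=o["position"]-np.array([.4452,.0013,.0161])
# angle from chord: hinge at start bar + .205 b, -.004 z
v=np.array([-.205+d@b,.004+d[2]]); print("angle",np.degrees(np.arctan2(v[1],-v[0])-np.arctan2(.004,.205)),"radius",np.hypot(*v))
cv2.imwrite("pics/s2.png",cv2.resize(im[110:260,200:440],None,fx=3.3,fy=3.3,interpolation=cv2.INTER_CUBIC))
E
```

```text
clock 13.6 pos [ 0.5436 -0.0278  0.1931] rot [-1.7995e+02  6.0000e-02  7.4020e+01] w 0.0088999842800123 F [-5.9 -5.1  5.5] 20.97226917743683
shift units [0. 0. 0.]
turn units [-0.0004  0.0005  0.0001]
angle 59.393119056963734 radius 0.207992047842784
```

View pics/s2.png

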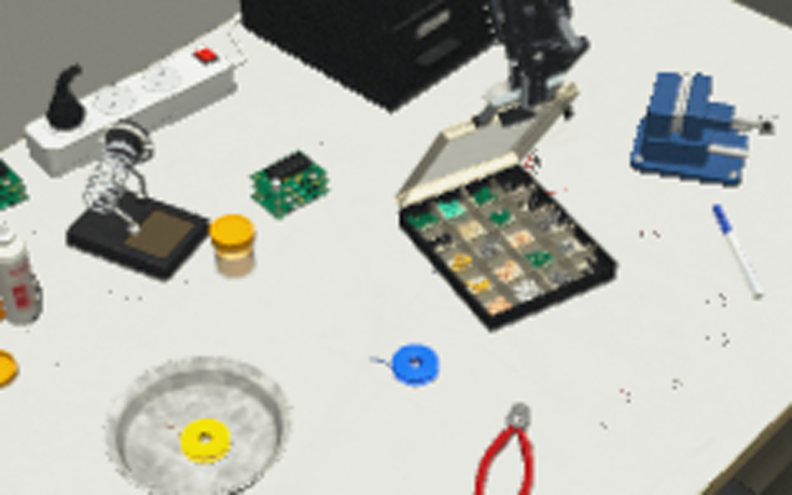

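The picture shows the lid open at about 60°, held by the gripper, and the spool in the bowl at (205,440). Nothing else has moved. I'll let it settle, then hand in.

Emit:
play_rows:
  deltas:
    - [0, 0, 0, 0, 0, 0, 0.95]
    - [0, 0, 0, 0, 0, 0, 0.95]
    - [0, 0, 0, 0, 0, 0, 0.95]
    - [0, 0, 0, 0, 0, 0, 0.95]

```text
clock: 14.0
position: [0.5436, -0.0277, 0.1931]
tool_rot: [-3.141, 0.001, 1.292]
force: [-5.3, -5.2, 5.2]
grip_width: 0.0093
finger_force: 21.0
```

```bash
python3 -c "
from h import *
go([.5436,-.0278,.1931],74); print(job_done())"
```

```text
clock 14.0 pos [ 0.5436 -0.0277  0.1931] rot [-1.7996e+02  6.0000e-02  7.4030e+01] w 0.009256343820014978 F [-5.3 -5.2  5.2] 20.95028042793274
shift units [-0.0002  0.0001  0.    ]
turn units [-0.0004  0.0005  0.0002]
the job is handed in; nothing more can be done
None
```

I put the spool flat in the steel bowl and handed the job in at 14 s with the gripper still holding the lid by its pull, at about 59° from closed (worked out from the tool position); no verdict came back.

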